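# Line up the calibration weights in order of size

## Robot

A 6-joint arm with a two-finger parallel gripper is mounted at the origin on a cart in front of the work surface, level with it; the furniture and walls round the work are solid. World frame = base frame: x ahead of the robot, y to its left, z up, the work surface at z = 0. Lengths are in mm, angles in rad, forces in N, time in s.
With the tool pointing down it reaches from about 275 to 1000 mm from the base axis. Payload 8.4 kg.
Tool frame: the origin (TCP) lies at the very end of the fingers, on their centre line; the grasp point (between the pads) lies 19 mm behind it; z points along the fingers, y is the line along which they close (so a half turn about z gives the same grasp; the last joint's range is limited). The gripper opens to 85 mm and grips with 20 to 120 N. Pads are 22 mm wide; open, the fingers measure 114 mm over their backs; the gripper's body (76 mm by 85 mm) begins 54 mm behind the grasp point. The pads swing forward as they close: fully open they stand 13 mm farther back than shut.
Start: joints at [-1.266, 0.353, 1.633, -0, 1.155, -0.002], TCP at [188.755, -595.818, 231.281] pointing down, gripper open.
Joint ranges: [-2.63, 2.63], [-0.92, 2.1], [0.06, 2.66], [-1.3, 4.44], [0, 2.69], [-3.02, 3.02]. Speed limits (rad/s): [2.22, 2.22, 2.79, 3.14, 3.14, 3.14].

## Interface

Orientations are given as [roll, pitch, yaw] about the fixed x, y, z axes, in that order (R = Rz(yaw) Ry(pitch) Rx(roll)).
In Python, from rig import sensors, grab_frame, camera_params, order gives the robot as it stands. The module is installed in compiled form; this text tells all that it offers.
- The arm moves only by the tool move_arm, never from a script. Its argument "motion" is a list of rows, each a list of 7 numbers: the turn, a rotation vector about the tool's x, y, z in a scale on which 1.0 is 2 rad, then the shift along the tool's x, y, z in normalised numbers (1 is 1 m), then the finger opening in m, from 0 to 0.0854. A call has 1 to 8 rows; each row is the pose to reach, as a shift and turn from the pose commanded when the call began, along the tool's axes at that moment; what a row does not reach only later rows make up. A row lasts 1/8 s, in which the tool goes at most 62.5 mm and 10.7 degrees, less where a joint would pass 70% of its speed; a pose out of reach is approached as far as the arm can. Shift and turn numbers lie between -1 and 1, and a call with a number outside is refused. A call with a gripper value outside its range is refused whole. The fingers move at their own pace and stop on an object; "grip_force" is the grip in N (left out, the last holds). Time passes only in rows, so rows that repeat a pose let the fingers close. It gives the time, the measured TCP pose, the force, the opening and the grip force at its end, in the units of the state.
- sensors.sense(): the state, without advancing time (a new reading comes with each control period).
- grab_frame(name): name is "scene" or "top" or "wrist"; returns (picture, depth): 384x512x3 uint8, red, green, blue; 384x512 float32, mm along the optical axis (not along the pixel's ray), 0 where there is no reading.
- camera_params(name): a dict with "camera_matrix" (3x3 intrinsics, pixels), "k1" (the pictures are not rectified: a ray, as slopes to the right and down, at radius r is drawn at 1 + k1 r^2 times it, then the intrinsics apply), "world_from_camera" (4x4, takes a point from camera to world coordinates). Camera axes: x right, y down, z forward; pixel columns grow to the right and rows downward; lengths in mm; the calibration is good to about 2 mm. A picture is of the moment at which its call begins: read the wrist's pose just before it. camera_params takes no time and is no camera call; for the wrist camera it gives the pose at the moment of the call.
- order.sign_off(): hands the job in; it is judged then, once.
The state is a dict: "clock": time; "qpos": joint angles; "qvel": joint speeds; "joint_efforts": joint torques, N m; "eef_pos": TCP position; "tcp_rot": TCP orientation; "contact_force": force on the tool from outside, world axes, zero at the start; "wrist_torque": the same for the moment, N m; "opening": opening from 0.0 (shut) to 1.0 (fully open); "grasp_force": force on a finger pad.
Only numpy, scipy, OpenCV 4.12 (cv2) and the standard library are available. Lean on these libraries where they do the work, as an engineer would, in place of code of your own. Each camera call takes 0.05 s, during which the arm holds its last target. There are 200 camera calls.

## Task

Set the four brass weights out on the wooden strip in order of size, one standing upright near the middle of each green felt pad: the largest on the pad beside the red tag, then smaller and smaller to the smallest beside the white tag. Do not knock any weight over, and leave the pocket scale, the tweezers and the spirit lamp as they are.

Things in the scene. Friction and masses are not known exactly. Their poses are not given: they have to be found in the camera images.
- rack: Pale wooden strip fixed to the bench, 70 x 320 mm, top face 12 mm above the bench. Origin: centre of its underside, at bench height. Its y axis runs along its length, z up. On the top face four round green felt pads (55 mm across with their brass rims, level with the wood) lie in a row at x = 0 and y = -96, -32, +32 and +96 mm in its frame. The strip's place and direction on the bench vary
- red_tag: Red round tag with a brass rim, 22 mm across, 2 mm high, fixed on the strip's top face between the end of the strip and the outermost pad, at y = +144 or -144 mm in the strip's frame (which end varies). Marks the heavy end of the row. Origin: centre of its underside, 12 mm above the bench
- white_tag: White round tag with a brass rim, of the same size, fixed at the other end of the strip. Marks the light end of the row. Origin: centre of its underside, 12 mm above the bench
- weight_24mm: The smallest of four loose brass weights of one shape, standing upright on the bench, about 80 g. Round body 24 mm in diameter and 20 mm high; above it a thinner neck 5 mm high and on that a round knob 14 mm in diameter and 14 mm high, so 39 mm high in all. Pinch it by the knob from above. Origin: centre of its underside, z up
- weight_32mm: The second smallest of four loose brass weights of one shape, standing upright on the bench, about 190 g. Round body 32 mm in diameter and 28 mm high; above it a thinner neck 5 mm high and on that a round knob 16 mm in diameter and 14 mm high, so 47 mm high in all. Pinch it by the knob from above. Origin: centre of its underside, z up
- weight_40mm: The second largest of four loose brass weights of one shape, standing upright on the bench, about 380 g. Round body 40 mm in diameter and 36 mm high; above it a thinner neck 5 mm high and on that a round knob 18 mm in diameter and 14 mm high, so 55 mm high in all. Pinch it by the knob from above. Origin: centre of its underside, z up
- weight_48mm: The largest of four loose brass weights of one shape, standing upright on the bench, about 650 g. Round body 48 mm in diameter and 44 mm high; above it a thinner neck 5 mm high and on that a round knob 20 mm in diameter and 14 mm high, so 63 mm high in all. Pinch it by the knob from above. Origin: centre of its underside, z up
- pocket_scale: Black closed pocket scale, 122 x 74 x 18 mm, lying loose on the bench at the right of the strip; a bystander, leave alone. Origin: centre of its underside
- tweezers: Bright steel tweezers, 17 x 127 x 7 mm, lying loose near the front edge of the bench; a bystander, leave alone. Origin: centre of its underside
- spirit_lamp: Small glass spirit lamp with purple filling and brass top, 60 mm across and 73 mm high, standing loose behind the strip; a bystander, leave alone. Origin: centre of its underside

How it is judged:
By the outcome, as a careful person would: the job done as asked, in the order asked, and still so for the second after the job is handed in, with the robot touching nothing.
It also fails if it takes over 104 s, if anything falls off the work surface, if the arm or the gripper's body presses on something with over 40 N, if the wrist force passes 120 N, or if a joint passes its speed limit or range.

## Working session

There is one attempt and no reset: what is moved stays moved. The work goes in short steps, Python scripts to look and compute and a tool call to move; the robot and the scene stay as the last step left them, time stands still between calls to the robot, and variables do not carry over. Pictures are saved under pics/ and viewed, at most 14 in all, crops included, and the job is handed in when it is done.

Besides the shell and the picture viewer there is one more tool, called after "Call:" as name(argument=value, ...), one argument or row to a line, values as JSON. move_arm: Moves the arm, as the interface text tells. Its arguments: {"type":"object","properties":{"motion":{"type":"array","items":{"type":"array","items":{"type":"number"}}},"grip_force":{"type":"number"}},"required":["motion"]}

```bash
mkdir -p pics
cat > h.py <<'E'
import numpy as np, cv2
from rig import sensors, grab_frame, camera_params, order
def snap(n):
    p=camera_params(n); im,d=grab_frame(n); return im,d,p
def save(im,f): cv2.imwrite('pics/'+f,im[:,:,::-1])
def ray(p,uv):
    K=np.array(p['camera_matrix']);T=np.array(p['world_from_camera'])
    s=cv2.undistortPoints(np.array([[uv]],float),K,np.array([p['k1'],0,0,0,0.]))[0,0] if False else None
    a=np.array([(uv[0]-K[0,2])/K[0,0],(uv[1]-K[1,2])/K[1,1]]);s=a.copy()
    for _ in range(20): s=a/(1+p['k1']*(s@s))
    return T[:3,3],T[:3,:3]@np.array([s[0],s[1],1])
def plane(p,uv,z):
    o,d=ray(p,uv); return o+d*(z-o[2])/d[2]
def dep(p,uv,D):
    o,d=ray(p,uv); return o+d*D
E
python3 - <<'E'
from h import *
for n in ('scene','top'):
    im,d,p=snap(n); save(im,n+'0.png'); print(n,p['k1'],np.round(p['camera_matrix'],1).tolist(),np.round(p['world_from_camera'],3).tolist())
s=sensors.sense();print(s)
E
```

```text
scene -0.03164552474546686 [[384.4, 0.0, 256.3], [0.0, 384.4, 193.0], [0.0, 0.0, 1.0]] [[-0.746, -0.381, 0.546, -34.983], [-0.666, 0.407, -0.626, 733.039], [0.016, -0.83, -0.557, 619.993], [0.0, 0.0, 0.0, 1.0]]
top -0.009784508068276618 [[384.1, 0.0, 254.3], [0.0, 384.1, 187.7], [0.0, 0.0, 1.0]] [[-0.091, -0.974, 0.206, 300.035], [-0.996, 0.09, -0.013, 93.577], [-0.006, -0.206, -0.979, 1119.676], [0.0, 0.0, 0.0, 1.0]]
{'clock': 0.1, 'qpos': array([-1.26642838e+00,  3.53591642e-01,  1.63410374e+00, -4.56100310e-06,
        1.15521942e+00, -2.40504846e-03]), 'qvel': array([-0.00046779, -0.00080631, -0.00252356, -0.00054938,  0.00130204,
        0.00048244]), 'joint_efforts': array([ 1.74696510e-03, -6.06356978e+01, -3.42818892e+01, -7.61425304e-05,
        3.90201691e-03, -1.70729743e-05]), 'eef_pos': array([ 188.59734629, -595.38208763,  230.60998348]), 'tcp_rot': array([-3.14027050e+00,  9.90503702e-07,  3.06774836e-01]), 'contact_force': array([ 0.56614008, -0.1790895 ,  0.36527758]), 'wrist_torque': array([-0.00710858,  0.00116962, -0.02313708]), 'grasp_force': 0.0, 'opening': 0.9983087040587576}
```

View pics/scene0.png

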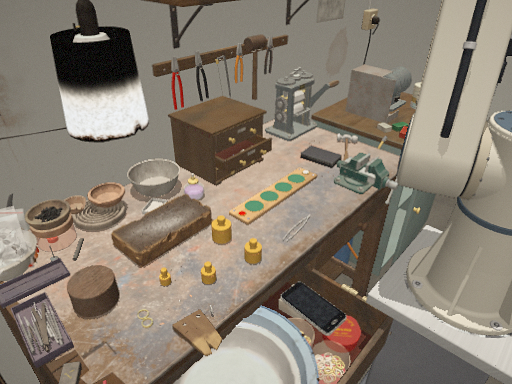

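View pics/top0.png

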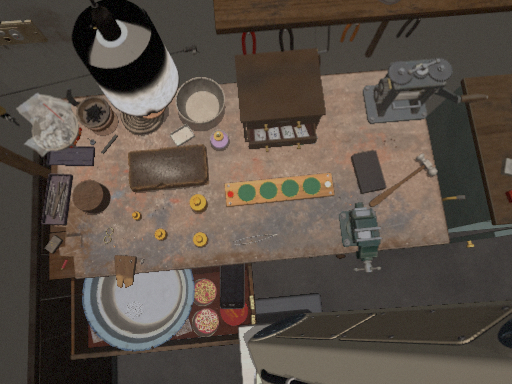

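The scene picture shows four weights in a row at (165,277), (209,272), (253,250) and (221,230), with the red tag at (242,213). In the top view the weights are at (136,215), (160,234), (200,240) and (198,203). The strip there runs from the red tag at (230,193) to the white tag at (328,184).

```bash
cat >> h.py <<'E'
def pts(p,d,mask):
    v,u=np.nonzero(mask&(d>0)); return np.array([dep(p,(a,b),d[b,a]) for a,b in zip(u,v)]),np.c_[u,v]
def blobs(m,amin):
    n,l,s,c=cv2.connectedComponentsWithStats(m.astype(np.uint8))
    return [(l==i,s[i],c[i]) for i in range(1,n) if s[i,4]>=amin]
E
python3 - <<'E'
from h import *
W=dict(top=[(136,215),(160,234),(200,240),(198,203)],scene=[(165,277),(209,272),(253,250),(221,230)])
for n in ('top','scene'):
    im,d,p=snap(n); hsv=cv2.cvtColor(im,cv2.COLOR_RGB2HSV)
    m=(hsv[...,0]>17)&(hsv[...,0]<30)&(hsv[...,1]>165)&(hsv[...,2]>70)
    for b,s,c in blobs(m,15):
        if min(np.hypot(*(c-w)) for w in W[n])>12: continue
        P,uv=pts(p,d,b); zt=np.percentile(P[:,2],95); t=P[P[:,2]>zt-5]
        print(n,'weight',np.round(c),s[4],'ztop %.0f'%zt,'xy',np.round((t.min(0)+t.max(0))/2)[:2],'med',np.round(np.median(t,0)),'ext',np.round(np.ptp(P,0)))
    g=(hsv[...,0]>60)&(hsv[...,0]<92)&(hsv[...,1]>110)&(hsv[...,2]>60)
    for b,s,c in blobs(g,60):
        if n=='top' and not(235<c[0]<325 and 170<c[1]<205): continue
        P,_=pts(p,d,b); print(n,'pad',np.round(c,1),s[4],np.round(plane(p,c,12),1),'depth z',np.round(np.median(P[:,2]),1))
    r=((hsv[...,0]<6)|(hsv[...,0]>174))&(hsv[...,1]>170)&(hsv[...,2]>100)
    for b,s,c in blobs(r,8):
        q=plane(p,c,14)
        if abs(q[0]-500)<250: print(n,'red',np.round(c),s[4],np.round(q))
    if n=='top': print('white',plane(p,(328,184),14))
im,d,p=snap('wrist'); print(np.round(p['world_from_camera'],3).tolist(),np.round(p['camera_matrix'][0],1))
E
```

```text
top weight [197. 202.] 180 ztop 64 xy [501. 245.] med [500. 244.  63.] ext [43. 44. 29.]
top weight [136. 215.] 33 ztop 40 xy [483. 427.] med [483. 427.  38.] ext [18. 19. 24.]
top weight [160. 234.] 73 ztop 49 xy [422. 359.] med [422. 359.  48.] ext [27. 29. 28.]
top weight [200. 239.] 122 ztop 57 xy [397. 246.] med [397. 245.  55.] ext [34. 36. 30.]
top red [511. 193.] 9 [ 447. -668.   14.]
top red [230. 194.] 22 [521. 152.  14.]
white [ 523.61181516 -138.04319266   14.        ]
scene weight [221. 232.] 279 ztop 63 xy [501. 246.] med [499. 248.  63.] ext [36. 42. 63.]
scene weight [252. 252.] 226 ztop 54 xy [397. 248.] med [397. 250.  53.] ext [37. 32. 56.]
scene weight [208. 275.] 165 ztop 43 xy [423. 360.] med [420. 362.  42.] ext [29. 26. 47.]
scene weight [165. 278.] 99 ztop 39 xy [482. 429.] med [480. 428.  39.] ext [18. 19. 37.]
scene red [404. 129.] 17 [ 438. -667.   14.]
scene red [402. 135.] 21 [ 419. -607.   14.]
scene red [242. 213.] 15 [525. 149.  14.]
[[0.301, -0.92, -0.249, 252.059], [-0.954, -0.291, -0.077, -575.817], [-0.001, 0.261, -0.965, 372.779], [0.0, 0.0, 0.0, 1.0]] [323.    0.  255.9]
```

Run:
```python
from h import *
for n,q in (('top',(290,188)),('scene',(284,189))):
    im,d,p=snap(n); hsv=cv2.cvtColor(im,cv2.COLOR_RGB2HSV)
    h0=hsv[q[1],q[0]].astype(int); print(n,h0)
    g=(abs(hsv[...,0].astype(int)-h0[0])<12)&(hsv[...,1]>h0[1]-50)&(hsv[...,2]>h0[2]-35)
    for b,s,c in blobs(g,40):
        w=plane(p,c,12)
        if not(450<w[0]<600 and -160<w[1]<180): continue
        P,_=pts(p,d,b); print(n,'pad',np.round(c,1),s[4],np.round(w,1),'depth',np.round(np.median(P,0),1))
```

```text
top [ 66  84 112]
top pad [311.1 185.6] 206 [523.9 -88.3  12. ] depth [523.9 -88.3  12.6]
top pad [289.5 187.9] 201 [522.7 -24.   12. ] depth [522.8 -23.7  12.5]
top pad [267.9 190.1] 203 [522.   39.9  12. ] depth [522.2  39.9  12.9]
top pad [246.4 192.4] 203 [521.  103.6  12. ] depth [521.  103.5  12.9]
scene [ 72 101 152]
scene pad [295.8 178. ] 93 [527.9 -91.9  12. ] depth [524.4 -86.9  15.1]
scene pad [282.7 186.5] 109 [527.5 -27.6  12. ] depth [524.5 -23.3  15.1]
scene pad [268.8 195.5] 118 [526.7  36.   12. ] depth [524.1  38.9  15.1]
scene pad [253.7 205.4] 140 [526.  100.4  12. ] depth [523.2 104.3  15. ]
```

```bash
cat >> h.py <<'E'
from scipy.spatial.transform import Rotation as Ro
def goal(x,y,z,yaw):
    s=sensors.sense(); R=Ro.from_euler('xyz',s['tcp_rot']); G=Ro.from_euler('xyz',[np.pi,0,yaw])
    print('at',np.round(s['eef_pos'],1),np.round(s['tcp_rot'],3),'t',round(s['clock'],2),'open',round(s['opening'],3))
    print('row',np.round((R.inv()*G).as_rotvec(),3).tolist(),np.round(R.inv().apply(np.array([x,y,z])-s['eef_pos'])/1000,4).tolist())
E
python3 - <<'E'
from h import *
im,d,p=snap('top')
for n,(u0,v0,u1,v1) in dict(vise=(340,203,382,255),brick=(130,145,208,190),lamp=(210,130,230,150),shade=(80,0,180,115),chest=(236,50,324,145),bowl=(177,78,224,123)).items():
    m=np.zeros(d.shape,bool);m[v0:v1:2,u0:u1:2]=1
    P,_=pts(p,d,m); k=P[P[:,2]>np.percentile(P[:,2],60)]
    print(n,'z',np.round(np.percentile(P[:,2],[50,98])),'high pts',np.round(k.min(0)),np.round(k.max(0)))
goal(430,247,230,1.571)
E
```

```text
vise z [47. 92.] high pts [ 311. -245.   54.] [ 433. -176.   95.]
brick z [39. 44.] high pts [557. 215.  40.] [672. 436.  46.]
lamp z [33. 65.] high pts [669. 149.  35.] [705. 196.  73.]
shade z [377. 506.] high pts [697. 254. 399.] [898. 420. 544.]
chest z [173. 177.] high pts [ 678. -123.  174.] [873. 102. 203.]
bowl z [ 4. 55.] high pts [735. 146.  11.] [900. 287. 262.]
at [ 188.7 -595.8  231.2] [-3.141 -0.     0.307] t 0.4 open 1.002
row [-0.0, -0.0, -1.264] [0.4845, -0.7305, 0.0013]
```

Units first: turns go in shares of 2 rad. So -1.264 rad is -0.632.

Call:
move_arm(
  motion=[
    [0,0,-0.632,0.4845,-0.7305,0,0.05],
    [0,0,-0.632,0.4845,-0.7305,0,0.05],
    [0,0,-0.632,0.4845,-0.7305,0,0.05],
    [0,0,-0.632,0.4845,-0.7305,0,0.05],
    [0,0,-0.632,0.4845,-0.7305,0,0.05],
    [0,0,-0.632,0.4845,-0.7305,0,0.05],
    [0,0,-0.632,0.4845,-0.7305,0,0.05],
    [0,0,-0.632,0.4845,-0.7305,0,0.05],
  ],
)

```text
clock: 1.4
eef_pos: [326.7, -113.4, 231.7]
tcp_rot: [3.14, 0.001, 1.572]
contact_force: [2.1, -1.3, 0.1]
opening: 0.583
grasp_force: 0.0
```

```bash
python3 -c "
from h import *
goal(430,247,230,1.571)"
```

```text
at [ 326.7 -113.4  231.7] [3.140e+00 1.000e-03 1.572e+00] t 1.4 open 0.583
row [0.002, 0.001, 0.001] [0.3603, 0.1037, 0.0017]
```

Call:
move_arm(
  motion=[
    [0,0,0,0.36,0.104,0.002,0.05],
    [0,0,0,0.36,0.104,0.002,0.05],
    [0,0,0,0.36,0.104,0.002,0.05],
    [0,0,0,0.36,0.104,0.002,0.05],
    [0,0,0,0.36,0.104,0.002,0.05],
    [0,0,0,0.36,0.104,0.002,0.05],
    [0,0,0,0.36,0.104,0.002,0.05],
    [0,0,0,0.36,0.104,0.002,0.05],
  ],
)

```text
clock: 2.4
eef_pos: [429.8, 244.6, 228.9]
tcp_rot: [-3.141, 0.001, 1.572]
contact_force: [0.3, -0.5, 0.2]
opening: 0.587
grasp_force: 0.0
```

```bash
cat >> h.py <<'E'
def weights(n='wrist',f=None):
    im,d,p=snap(n)
    if f: save(im,f)
    hsv=cv2.cvtColor(im,cv2.COLOR_RGB2HSV)
    m=(hsv[...,0]>16)&(hsv[...,0]<31)&(hsv[...,1]>150)&(hsv[...,2]>60)
    for b,s,c in blobs(m,60):
        P,uv=pts(p,d,b)
        if len(P)<30: continue
        zt=np.percentile(P[:,2],95)
        if zt<25 or zt>100: continue
        t=P[P[:,2]>zt-4]; print(n,'px',np.round(c),s[4],'ztop %.1f'%zt,'knob xy',np.round((np.percentile(t,2,0)+np.percentile(t,98,0))/2,1)[:2],'ext',np.round(np.ptp(t,0))[:2])
E
python3 -c "
from h import *
goal(430,247,230,1.571);weights('wrist','w1.png')"
```

```text
at [429.8 244.6 228.9] [-3.141e+00  1.000e-03  1.572e+00] t 2.4 open 0.587
row [-0.001, 0.001, 0.001] [0.0024, 0.0002, -0.0011]
wrist px [250.  54.] 786 ztop 46.9 knob xy [424.1 358.2] ext [14. 16.]
wrist px [326. 170.] 1473 ztop 62.6 knob xy [502.5 243.5] ext [18. 19.]
wrist px [226. 167.] 964 ztop 54.8 knob xy [398.5 245. ] ext [17. 18.]
```

View pics/w1.png

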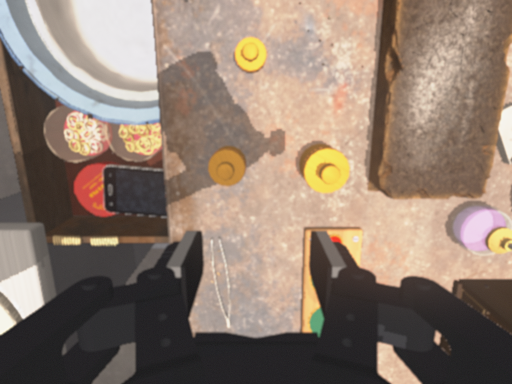

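The wrist view shows the 32, 40 and 48 mm weights at (250,54), (227,167) and (326,170), clear of each other. The tops stand at 47, 55 and 63 mm, as the text says.

Call:
move_arm(
  motion=[
    [0,0,0,0,0.036,0,0.05],
    [0,0,0,0,0.072,0,0.05],
    [0,0,0,0,0.072,0.05,0.05],
    [0,0,0,0,0.072,0.1,0.05],
    [0,0,0,0,0.072,0.14,0.05],
    [0,0,0,0,0.072,0.14,0.05],
    [0,0,0,0,0.072,0.14,0.05],
  ],
)

```text
clock: 3.32
eef_pos: [503.3, 244.5, 90.9]
tcp_rot: [3.14, -0.001, 1.57]
contact_force: [0.7, 0.4, 1.1]
opening: 0.589
grasp_force: 0.0
```

```bash
python3 -c "
from h import *
goal(502,244.5,47.5,1.571);weights('wrist','w2.png')"
```

```text
at [503.3 244.5  90.9] [ 3.14e+00 -1.00e-03  1.57e+00] t 3.33 open 0.589
row [0.001, -0.001, -0.001] [-0.0, -0.0013, 0.0434]
wrist px [119.  21.] 1954 ztop 46.8 knob xy [425.1 356.8] ext [15. 11.]
wrist px [255. 213.] 4133 ztop 62.6 knob xy [502.9 243.9] ext [19. 19.]
wrist px [ 93. 208.] 2849 ztop 54.7 knob xy [399.3 245.4] ext [17. 17.]
```

View pics/w2.png

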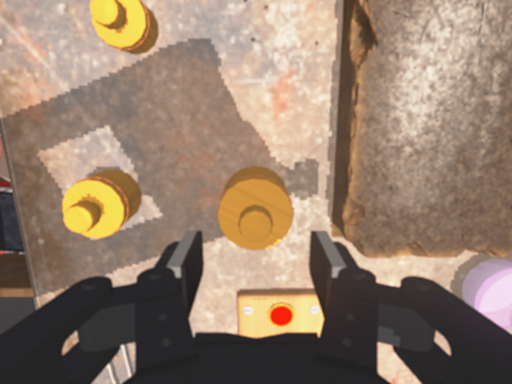

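The 48 mm weight's knob is at (256,222), centred between the finger tips. The brick edge at x≈335 px is clear. I'll go down and close on it.

Call:
move_arm(
  motion=[
    [0,0,0,0,0,0.025,0.05],
    [0,0,0,0,0,0.043,0.05],
    [0,0,0,0,0,0.043,0.05],
    [0,0,0,0,0,0.043,0.015],
    [0,0,0,0,0,0.043,0.01],
    [0,0,0,0,0,0.043,0.01],
    [0,0,0,0,0,0.043,0.01],
    [0,0,0,0,0,0.043,0.01],
  ],
  grip_force=50,
)

```text
clock: 4.38
eef_pos: [502.8, 245.2, 47.3]
tcp_rot: [3.141, -0.001, 1.571]
contact_force: [-1.3, -0.4, 5.1]
opening: 0.207
grasp_force: 48.7
```

Call:
move_arm(
  motion=[
    [0,0,0,0,0,-0.01,0.01],
    [0,0,0,0,0,-0.03,0.01],
    [0,0,0,0,0,-0.06,0.01],
    [0,0,0,0,0,-0.08,0.01],
    [0,0,0,0,0,-0.08,0.01],
    [0,0,0,0,0,-0.08,0.01],
  ],
)

```text
clock: 5.12
eef_pos: [501.7, 244.6, 125.6]
tcp_rot: [-3.141, 0.001, 1.571]
contact_force: [-0.3, -0.3, -5.7]
opening: 0.204
grasp_force: 49.5
```

```bash
python3 -c "
from h import *
goal(523,103,62,1.571);weights('wrist','w3.png')"
```

```text
at [501.7 244.6 125.6] [-3.141e+00  1.000e-03  1.571e+00] t 5.12 open 0.204
row [-0.001, 0.001, -0.0] [-0.1415, 0.0213, 0.0637]
wrist px [143.  31.] 1569 ztop 46.8 knob xy [424.7 358.2] ext [14. 15.]
wrist px [119. 193.] 1965 ztop 54.7 knob xy [399.4 245.2] ext [17. 18.]
```

View pics/w3.png

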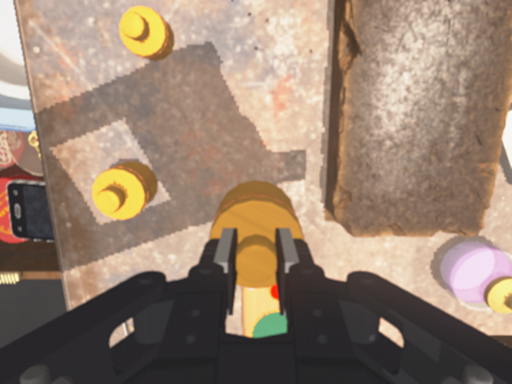

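The 48 mm weight hangs upright between the fingers at (258,230). The red tag (275,292) and pad 1 (270,325) are ahead.

Call:
move_arm(
  motion=[
    [0,0,0,-0.03,0.005,0,0.01],
    [0,0,0,-0.08,0.012,0,0.01],
    [0,0,0,-0.12,0.018,0,0.01],
    [0,0,0,-0.142,0.0213,0,0.01],
    [0,0,0,-0.142,0.0213,0.02,0.01],
    [0,0,0,-0.142,0.0213,0.045,0.01],
    [0,0,0,-0.142,0.0213,0.06,0.01],
    [0,0,0,-0.142,0.0213,0.06,0.01],
  ],
)

```text
clock: 6.18
eef_pos: [522.4, 102.7, 64.8]
tcp_rot: [-3.138, 0.001, 1.571]
contact_force: [-0.6, -1.0, -5.1]
opening: 0.208
grasp_force: 49.3
```

```bash
python3 -c "
from h import *
goal(523,103,59.5,1.571)
im,d,p=snap('scene'); save(cv2.resize(im[150:260,190:350],None,fx=4,fy=4),'s3.png')
im,d,p=snap('wrist'); save(im,'w4.png')"
```

```text
at [522.4 102.7  64.8] [-3.138e+00  1.000e-03  1.571e+00] t 6.17 open 0.208
row [-0.003, 0.001, -0.0] [0.0003, 0.0006, 0.0053]
```

View pics/s3.png

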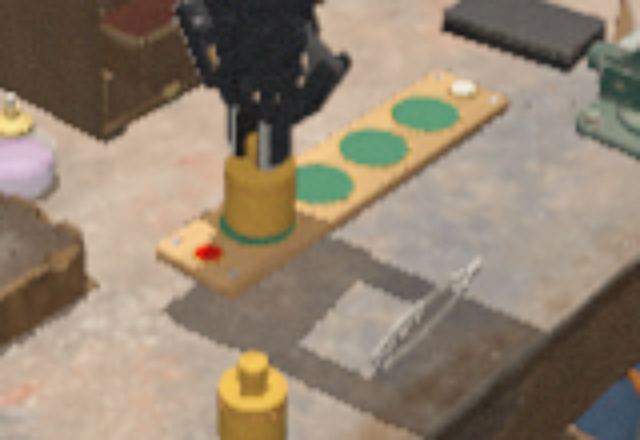

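The weight is just above pad 1 at (258,235) in the crop, with an even green margin. I'll lower it and release.

Call:
move_arm(
  motion=[
    [0,0,0,0,0.0005,0.004,0.01],
    [0,0,0,0,0.0005,0.0055,0.01],
    [0,0,0,0,0.0005,0.0055,0.01],
    [0,0,0,0,0.0005,0.0055,0.03],
    [0,0,0,0,0.0005,0.0055,0.05],
    [0,0,0,0,0.0005,0.0055,0.05],
    [0,0,0,0,0.0005,-0.02,0.05],
    [0,0,0,0,0.0005,-0.06,0.05],
  ],
)

```text
clock: 7.28
eef_pos: [523.3, 102.7, 126.1]
tcp_rot: [-3.139, 0.0, 1.571]
contact_force: [0.3, 0.7, 0.3]
opening: 0.587
grasp_force: 0.0
```

```bash
python3 -c "
from h import *
goal(400,246,130,1.571)
weights('top');"
```

```text
at [523.3 102.7 126.1] [-3.139  0.     1.571] t 7.28 open 0.587
row [-0.002, 0.0, -0.0] [0.1433, -0.1233, -0.0036]
top px [160. 234.] 88 ztop 49.4 knob xy [422.1 359. ] ext [11. 12.]
top px [200. 239.] 146 ztop 56.1 knob xy [396.3 245.3] ext [17. 17.]
```

Converted, 0.002 rad is 0.001.

Call:
move_arm(
  motion=[
    [0.001,0,0,0.05,-0.043,0,0.05],
    [0.001,0,0,0.09,-0.078,0,0.05],
    [0.001,0,0,0.13,-0.112,0,0.05],
    [0.001,0,0,0.1428,-0.1243,0,0.05],
    [0.001,0,0,0.1428,-0.1243,0.02,0.045],
    [0.001,0,0,0.1428,-0.1243,0.04,0.045],
    [0.001,0,0,0.1428,-0.1243,0.05,0.045],
    [0.001,0,0,0.1428,-0.1243,0.05,0.045],
  ],
)

```text
clock: 8.32
eef_pos: [399.8, 245.3, 75.9]
tcp_rot: [-3.139, 0.001, 1.57]
contact_force: [0.6, -0.3, 0.7]
opening: 0.529
grasp_force: 0.0
```

```bash
python3 -c "
from h import *
goal(399.5,245.5,39.5,1.571)
weights('wrist');weights('top')"
```

```text
at [399.8 245.3  75.9] [-3.139e+00  1.000e-03  1.570e+00] t 8.32 open 0.529
row [-0.003, 0.001, -0.001] [0.0003, -0.0002, 0.0364]
wrist px [301.  19.] 2134 ztop 46.6 knob xy [424.2 354.8] ext [15.  9.]
wrist px [253. 216.] 3027 ztop 54.6 knob xy [398.4 245.5] ext [17. 17.]
wrist px [399. 377.] 303 ztop 29.7 knob xy [508.3 118.1] ext [ 83. 140.]
top px [246. 189.] 220 ztop 75.5 knob xy [522.6 102.7] ext [15. 17.]
```

Call:
move_arm(
  motion=[
    [0,0,0,0,-0.001,0.02,0.045],
    [0,0,0,0,-0.001,0.036,0.045],
    [0,0,0,0,-0.001,0.036,0.045],
    [0,0,0,0,-0.001,0.036,0.01],
    [0,0,0,0,-0.001,0.036,0.008],
    [0,0,0,0,-0.001,0.036,0.008],
    [0,0,0,0,-0.001,0.036,0.008],
    [0,0,0,0,-0.001,0.036,0.008],
  ],
  grip_force=40,
)

```text
clock: 9.43
eef_pos: [399.1, 245.9, 40.8]
tcp_rot: [-3.14, -0.0, 1.571]
contact_force: [-2.2, -0.4, 4.9]
opening: 0.193
grasp_force: 39.2
```

Call:
move_arm(
  motion=[
    [0,0,0,0,0,-0.01,0.008],
    [0,0,0,0,0,-0.04,0.008],
    [0,0,0,0,0,-0.09,0.008],
    [0,0,0,0,0,-0.12,0.008],
    [0,0,0,0,0,-0.12,0.008],
  ],
)

```text
clock: 10.05
eef_pos: [400.3, 246.4, 162.5]
tcp_rot: [3.139, -0.002, 1.571]
contact_force: [0.6, -0.5, -4.3]
opening: 0.193
grasp_force: 39.6
```

```bash
python3 -c "
from h import *
goal(523.5,39,52,1.571)"
```

```text
at [400.3 246.4 162.5] [ 3.139e+00 -2.000e-03  1.571e+00] t 10.05 open 0.193
row [0.002, -0.002, -0.0] [-0.2077, 0.123, 0.1102]
```

Call:
move_arm(
  motion=[
    [0,0,0,-0.04,0.024,0,0.008],
    [0,0,0,-0.09,0.053,0,0.008],
    [0,0,0,-0.14,0.083,0,0.008],
    [0,0,0,-0.185,0.11,0,0.008],
    [0,0,0,-0.2077,0.123,0,0.008],
    [0,0,0,-0.2077,0.123,0.03,0.008],
    [0,0,0,-0.2077,0.123,0.07,0.008],
    [0,0,0,-0.2077,0.123,0.09,0.008],
  ],
)

```text
clock: 11.05
eef_pos: [519.2, 37.5, 66.4]
tcp_rot: [-3.134, 0.0, 1.57]
contact_force: [-1.0, 0.5, -3.9]
opening: 0.189
grasp_force: 39.6
```

Call:
move_arm(
  motion=[
    [0,0,0,0,0,0.006,0.008],
    [0,0,0,0,0,0.006,0.008],
  ],
)

```text
clock: 11.3
eef_pos: [521.3, 37.9, 63.4]
tcp_rot: [-3.138, 0.0, 1.571]
contact_force: [-0.8, -0.6, -3.1]
opening: 0.186
grasp_force: 39.6
```

```bash
python3 -c "
from h import *
goal(523.5,39,52.5,1.571)
im,d,p=snap('scene'); save(cv2.resize(im[150:260,190:350],None,fx=4,fy=4),'s4.png')"
```

```text
at [521.3  37.9  63.4] [-3.138  0.     1.571] t 11.3 open 0.186
row [-0.003, 0.0, -0.0] [0.0011, 0.0022, 0.0109]
```

View pics/s4.png

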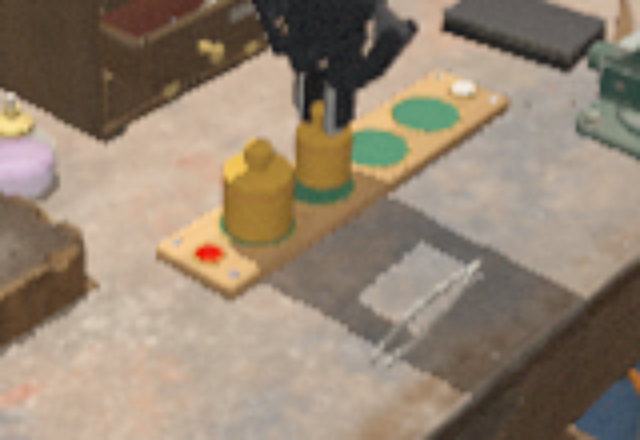

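The 48 mm weight stands upright at (258,195) on pad 1. The 40 mm weight hangs just above pad 2 at (323,175).

Call:
move_arm(
  motion=[
    [0,0,0,0.001,0.001,0.004,0.008],
    [0,0,0,0.001,0.001,0.008,0.008],
    [0,0,0,0.001,0.001,0.008,0.008],
    [0,0,0,0.001,0.001,0.008,0.008],
  ],
)

```text
clock: 11.85
eef_pos: [522.9, 39.0, 56.2]
tcp_rot: [-3.14, -0.0, 1.571]
contact_force: [0.5, -0.0, -4.0]
opening: 0.184
grasp_force: 39.7
```

Call:
move_arm(
  motion=[
    [0,0,0,0,0,0.002,0.008],
    [0,0,0,0,0,0.0035,0.008],
    [0,0,0,0,0,0.0035,0.008],
    [0,0,0,0,0,0.0035,0.03],
    [0,0,0,0,0,0.0035,0.045],
    [0,0,0,0,0,0.0035,0.045],
    [0,0,0,0,0,-0.02,0.045],
    [0,0,0,0,0,-0.07,0.045],
  ],
)

```text
clock: 12.85
eef_pos: [521.4, 38.8, 125.1]
tcp_rot: [-3.135, 0.0, 1.571]
contact_force: [0.8, 0.1, 0.4]
opening: 0.526
grasp_force: 0.0
```

```bash
python3 -c "
from h import *
goal(424,358.5,130,1.571)"
```

```text
at [521.4  38.8 125.1] [-3.135  0.     1.571] t 12.85 open 0.526
row [-0.006, 0.0, -0.0] [0.3197, -0.0974, -0.0044]
```

Call:
move_arm(
  motion=[
    [0,0,0,0.05,-0.016,-0.005,0.04],
    [0,0,0,0.11,-0.035,-0.005,0.04],
    [0,0,0,0.17,-0.053,-0.005,0.04],
    [0,0,0,0.23,-0.072,-0.005,0.04],
    [0,0,0,0.28,-0.087,-0.005,0.04],
    [0,0,0,0.3195,-0.098,-0.005,0.04],
    [0,0,0,0.3195,-0.098,0.03,0.04],
    [0,0,0,0.3195,-0.098,0.06,0.04],
  ],
)

```text
clock: 13.85
eef_pos: [424.5, 359.2, 65.4]
tcp_rot: [-3.14, -0.0, 1.572]
contact_force: [-0.6, -0.7, 0.2]
opening: 0.469
grasp_force: 0.0
```

```bash
python3 -c "
from h import *
goal(424,358.5,31.5,1.571)
weights('wrist');weights('top')"
```

```text
at [424.5 359.2  65.4] [-3.14  -0.     1.572] t 13.85 open 0.469
row [-0.002, -0.0, 0.001] [-0.0007, -0.0005, 0.0339]
wrist px [364. 100.] 1211 ztop 38.9 knob xy [484.6 426.7] ext [11. 13.]
wrist px [255. 218.] 1902 ztop 46.7 knob xy [424.2 359.4] ext [15. 13.]
top px [246. 190.] 221 ztop 75.6 knob xy [522.3 102.7] ext [15. 17.]
top px [268. 189.] 147 ztop 67.4 knob xy [520.  40.] ext [17. 15.]
```

Call:
move_arm(
  motion=[
    [0,0,0,0,0,0.02,0.04],
    [0,0,0,0,0,0.0335,0.04],
    [0,0,0,0,0,0.0335,0.04],
    [0,0,0,0,0,0.0335,0.01],
    [0,0,0,0,0,0.0335,0.006],
    [0,0,0,0,0,0.0335,0.006],
    [0,0,0,0,0,0.0335,0.006],
    [0,0,0,0,0,0.0335,0.006],
  ],
  grip_force=40,
)

```text
clock: 14.95
eef_pos: [425.2, 358.8, 33.5]
tcp_rot: [-3.14, -0.001, 1.571]
contact_force: [-1.4, -0.9, 7.5]
opening: 0.161
grasp_force: 39.3
```

Call:
move_arm(
  motion=[
    [0,0,0,0,0,-0.01,0.006],
    [0,0,0,0,0,-0.04,0.006],
    [0,0,0,0,0,-0.09,0.006],
    [0,0,0,0,0,-0.12,0.006],
    [0,0,0,0,0,-0.12,0.006],
  ],
)

```text
clock: 15.58
eef_pos: [426.2, 359.5, 155.5]
tcp_rot: [3.14, -0.003, 1.571]
contact_force: [1.0, 1.1, -1.9]
opening: 0.165
grasp_force: 39.3
```

```bash
python3 -c "
from h import *
goal(524,-25,44,1.571)"
```

```text
at [426.2 359.5 155.5] [ 3.140e+00 -3.000e-03  1.571e+00] t 15.57 open 0.165
row [0.002, -0.003, -0.0] [-0.3848, 0.0976, 0.1104]
```

Call:
move_arm(
  motion=[
    [0,0,0,-0.045,0.0114,0,0.006],
    [0,0,0,-0.1,0.0253,0,0.006],
    [0,0,0,-0.155,0.0393,0,0.006],
    [0,0,0,-0.21,0.0532,0,0.006],
    [0,0,0,-0.265,0.0672,0,0.006],
    [0,0,0,-0.32,0.081,0,0.006],
    [0,0,0,-0.365,0.0925,0,0.006],
    [0,0,0,-0.3848,0.0976,0,0.006],
  ],
)

```text
clock: 16.58
eef_pos: [522.1, -28.7, 151.3]
tcp_rot: [-3.138, 0.0, 1.569]
contact_force: [0.2, -0.2, -1.8]
opening: 0.163
grasp_force: 39.3
```

Call:
move_arm(
  motion=[
    [0,0,0,0,0,0.03,0.006],
    [0,0,0,0,0,0.07,0.006],
    [0,0,0,0,0,0.1,0.006],
    [0,0,0,0,0,0.1,0.006],
    [0,0,0,0,0,0.1,0.006],
  ],
)

```text
clock: 17.2
eef_pos: [522.5, -26.3, 52.8]
tcp_rot: [-3.139, 0.0, 1.571]
contact_force: [0.2, 0.3, -2.0]
opening: 0.159
grasp_force: 39.2
```

```bash
python3 -c "
from h import *
goal(524,-25,45,1.571)
im,d,p=snap('scene'); save(cv2.resize(im[150:260,190:350],None,fx=4,fy=4),'s5.png')"
```

```text
at [522.5 -26.3  52.8] [-3.139  0.     1.571] t 17.2 open 0.159
row [-0.002, 0.0, -0.0] [0.0013, 0.0015, 0.0078]
```

View pics/s5.png

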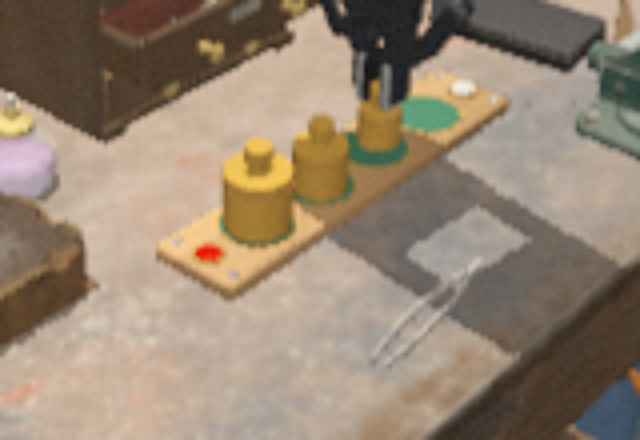

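Two weights stand upright on their pads at (258,195) and (320,165). The third hangs over pad 3 at (380,125). I'll lower it in two stages.

Call:
move_arm(
  motion=[
    [0,0,0,0.001,0.001,0.003,0.006],
    [0,0,0,0.001,0.001,0.005,0.006],
    [0,0,0,0.001,0.001,0.005,0.006],
    [0,0,0,0.001,0.001,0.005,0.006],
  ],
)

```text
clock: 17.75
eef_pos: [523.5, -25.3, 47.7]
tcp_rot: [-3.14, 0.0, 1.571]
contact_force: [0.1, -0.2, -2.0]
opening: 0.163
grasp_force: 39.2
```

Call:
move_arm(
  motion=[
    [0,0,0,0,0,0.0015,0.006],
    [0,0,0,0,0,0.003,0.006],
    [0,0,0,0,0,0.003,0.006],
    [0,0,0,0,0,0.003,0.025],
    [0,0,0,0,0,0.003,0.04],
    [0,0,0,0,0,0.003,0.04],
    [0,0,0,0,0,-0.025,0.04],
    [0,0,0,0,0,-0.08,0.04],
  ],
)

```text
clock: 18.75
eef_pos: [521.9, -25.2, 126.6]
tcp_rot: [-3.135, -0.0, 1.571]
contact_force: [0.9, -0.1, 1.2]
opening: 0.468
grasp_force: 0.0
```

```bash
python3 -c "
from h import *
goal(484,427,130,1.571)"
```

```text
at [521.9 -25.2 126.6] [-3.135 -0.     1.571] t 18.75 open 0.468
row [-0.007, -0.0, -0.0] [0.4522, -0.0379, -0.003]
```

Call:
move_arm(
  motion=[
    [0,0,0,0.05,-0.004,-0.015,0.035],
    [0,0,0,0.11,-0.009,-0.015,0.035],
    [0,0,0,0.17,-0.014,-0.015,0.035],
    [0,0,0,0.23,-0.019,-0.015,0.035],
    [0,0,0,0.29,-0.024,-0.015,0.035],
    [0,0,0,0.35,-0.029,-0.015,0.035],
    [0,0,0,0.41,-0.034,-0.015,0.035],
    [0,0,0,0.452,-0.038,-0.015,0.035],
  ],
)

```text
clock: 19.75
eef_pos: [485.0, 429.3, 142.4]
tcp_rot: [-3.14, -0.0, 1.572]
contact_force: [-0.1, 0.4, 0.1]
opening: 0.408
grasp_force: 0.0
```

Call:
move_arm(
  motion=[
    [0,0,0,0,0,0.03,0.035],
    [0,0,0,0,0,0.07,0.035],
    [0,0,0,0,0,0.08,0.035],
    [0,0,0,0,0,0.08,0.035],
    [0,0,0,0,0,0.08,0.035],
  ],
)

```text
clock: 20.38
eef_pos: [486.4, 427.2, 64.1]
tcp_rot: [-3.141, -0.001, 1.57]
contact_force: [-0.0, 0.0, 0.5]
opening: 0.409
grasp_force: 0.0
```

```bash
python3 -c "
from h import *
goal(484,427,24,1.571)
weights('wrist','w6.png');weights('top')"
```

```text
at [486.4 427.2  64.1] [-3.141e+00 -1.000e-03  1.570e+00] t 20.38 open 0.409
row [-0.0, -0.001, -0.001] [-0.0003, -0.0024, 0.0401]
wrist px [254. 216.] 1012 ztop 38.8 knob xy [485.5 428.2] ext [13. 12.]
top px [246. 190.] 225 ztop 75.8 knob xy [521.4 102. ] ext [18. 17.]
top px [268. 189.] 151 ztop 67.6 knob xy [519.8  40. ] ext [17. 15.]
top px [290. 187.] 92 ztop 60.5 knob xy [521.3 -24.3] ext [12. 11.]
```

View pics/w6.png

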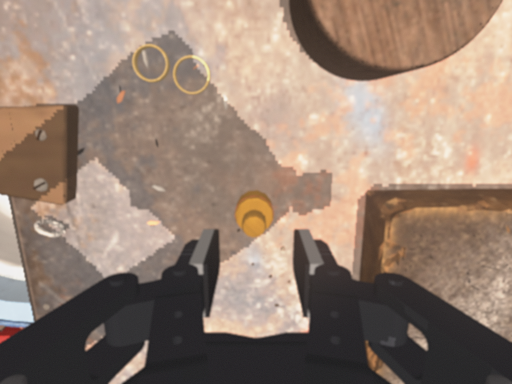

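The 24 mm weight is at (255,222), between the fingers. The brick at x≥360 px is clear.

Call:
move_arm(
  motion=[
    [0,0,0,0,-0.001,0.02,0.035],
    [0,0,0,0,-0.001,0.0395,0.035],
    [0,0,0,0,-0.001,0.0395,0.035],
    [0,0,0,0,-0.001,0.0395,0.01],
    [0,0,0,0,-0.001,0.0395,0.004],
    [0,0,0,0,-0.001,0.0395,0.004],
    [0,0,0,0,-0.001,0.0395,0.004],
    [0,0,0,0,-0.001,0.0395,0.004],
  ],
  grip_force=30,
)

```text
clock: 21.48
eef_pos: [484.4, 426.7, 23.3]
tcp_rot: [-3.14, -0.0, 1.571]
contact_force: [0.4, -0.1, -0.3]
opening: 0.148
grasp_force: 29.2
```

Call:
move_arm(
  motion=[
    [0,0,0,0,0,-0.01,0.004],
    [0,0,0,0,0,-0.04,0.004],
    [0,0,0,0,0,-0.09,0.004],
    [0,0,0,0,0,-0.13,0.004],
    [0,0,0,0,0,-0.13,0.004],
  ],
)

```text
clock: 22.1
eef_pos: [486.5, 428.3, 157.7]
tcp_rot: [3.138, -0.005, 1.571]
contact_force: [1.0, 1.2, -1.0]
opening: 0.143
grasp_force: 29.3
```

```bash
python3 -c "
from h import *
goal(525,-89,100,1.571)"
```

```text
at [486.5 428.3 157.7] [ 3.138 -0.005  1.571] t 22.1 open 0.143
row [0.003, -0.005, -0.0] [-0.5176, 0.0383, 0.0553]
```

Call:
move_arm(
  motion=[
    [0,0,0,-0.045,0.0033,0,0.004],
    [0,0,0,-0.1,0.0074,0,0.004],
    [0,0,0,-0.16,0.0118,0,0.004],
    [0,0,0,-0.22,0.0163,0,0.004],
    [0,0,0,-0.28,0.0207,0,0.004],
    [0,0,0,-0.34,0.0252,0,0.004],
    [0,0,0,-0.4,0.0296,0,0.004],
    [0,0,0,-0.45,0.0333,0,0.004],
  ],
)

```text
clock: 23.1
eef_pos: [517.2, -25.5, 152.6]
tcp_rot: [-3.139, 0.0, 1.57]
contact_force: [0.4, -0.2, -0.3]
opening: 0.145
grasp_force: 29.3
```

Call:
move_arm(
  motion=[
    [0,0,0,-0.04,0.003,0,0.004],
    [0,0,0,-0.0665,0.005,0,0.004],
    [0,0,0,-0.0665,0.005,0,0.004],
    [0,0,0,-0.0665,0.005,0.03,0.004],
    [0,0,0,-0.0665,0.005,0.07,0.004],
    [0,0,0,-0.0665,0.005,0.1,0.004],
    [0,0,0,-0.0665,0.005,0.11,0.004],
    [0,0,0,-0.0665,0.005,0.11,0.004],
  ],
)

```text
clock: 24.1
eef_pos: [522.3, -89.2, 42.8]
tcp_rot: [-3.138, -0.0, 1.571]
contact_force: [-0.2, 0.2, -0.9]
opening: 0.145
grasp_force: 29.3
```

```bash
python3 -c "
from h import *
goal(524.5,-89,36,1.571)
im,d,p=snap('scene'); save(cv2.resize(im[150:260,190:350],None,fx=4,fy=4),'s6.png')"
```

```text
at [522.3 -89.2  42.8] [-3.138 -0.     1.571] t 24.1 open 0.145
row [-0.003, -0.0, 0.0] [0.0002, 0.0022, 0.0068]
```

View pics/s6.png

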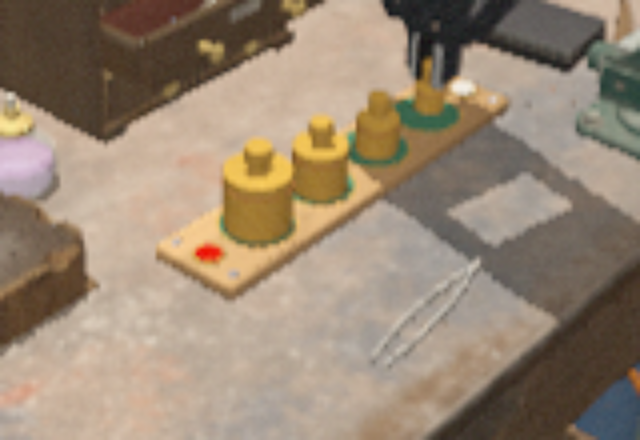

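Three weights stand on their pads. The fourth hangs over pad 4 at (430,95) beside the white tag at (463,88).

Call:
move_arm(
  motion=[
    [0,0,0,0,0.001,0.003,0.004],
    [0,0,0,0,0.001,0.005,0.004],
    [0,0,0,0,0.001,0.005,0.004],
    [0,0,0,0,0.001,0.005,0.004],
  ],
)

```text
clock: 24.65
eef_pos: [523.8, -89.9, 38.2]
tcp_rot: [-3.14, 0.0, 1.571]
contact_force: [-0.5, -0.2, -1.0]
opening: 0.144
grasp_force: 29.3
```

Call:
move_arm(
  motion=[
    [0,0,0,0,0,0.0015,0.004],
    [0,0,0,0,0,0.0028,0.004],
    [0,0,0,0,0,0.0028,0.004],
    [0,0,0,0,0,0.0028,0.004],
  ],
)

```text
clock: 25.15
eef_pos: [523.7, -89.8, 35.2]
tcp_rot: [-3.14, 0.0, 1.571]
contact_force: [0.6, -1.2, -0.2]
opening: 0.147
grasp_force: 29.3
```

Call:
move_arm(
  motion=[
    [0,0,0,0,0,0.0003,0.02],
    [0,0,0,0,0,0.0003,0.035],
    [0,0,0,0,0,0.0003,0.035],
    [0,0,0,0,0,-0.02,0.035],
    [0,0,0,0,0,-0.07,0.035],
    [0,0,0,0,0,-0.12,0.035],
    [0,0,0,-0.05,-0.04,-0.16,0.035],
    [0,0,0,-0.1,-0.09,-0.16,0.035],
  ],
)

```text
clock: 26.15
eef_pos: [448.8, -177.1, 196.4]
tcp_rot: [3.139, 0.002, 1.573]
contact_force: [1.5, -1.3, 0.4]
opening: 0.409
grasp_force: 0.0
```

Call:
move_arm(
  motion=[
    [0,0,0,-0.05,-0.02,0,0.035],
    [0,0,0,-0.1,-0.05,0,0.035],
    [0,0,0,-0.1,-0.05,0,0.035],
    [0,0,0,-0.1,-0.05,0,0.035],
  ],
)

```text
clock: 26.65
eef_pos: [397.5, -275.8, 193.9]
tcp_rot: [-3.14, -0.0, 1.57]
contact_force: [-0.7, -0.1, 0.1]
opening: 0.408
grasp_force: 0.0
```

```bash
python3 -c "
from h import *
goal(524.5,-89,36,1.571)
weights('top')
im,d,p=snap('top'); save(cv2.resize(im[120:270,120:400],None,fx=2.8,fy=2.8),'t7.png')
im,d,p=snap('scene'); save(cv2.resize(im[150:260,190:350],None,fx=4,fy=4),'s7.png')"
```

```text
at [ 397.5 -275.8  193.9] [-3.14 -0.    1.57] t 26.65 open 0.408
row [-0.002, -0.0, -0.001] [0.187, 0.1271, 0.1577]
top px [246. 189.] 219 ztop 75.4 knob xy [521.7 102.7] ext [18. 17.]
top px [268. 189.] 147 ztop 67.5 knob xy [520.5  39.9] ext [16. 14.]
top px [290. 187.] 89 ztop 60.3 knob xy [521.2 -24.2] ext [13. 12.]
```

View pics/t7.png

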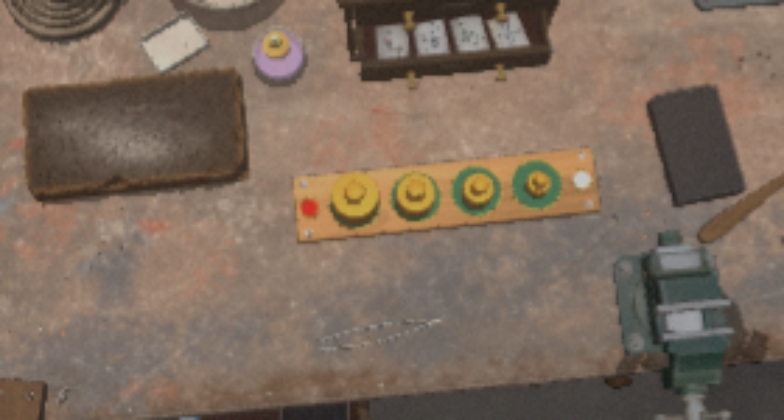

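View pics/s7.png

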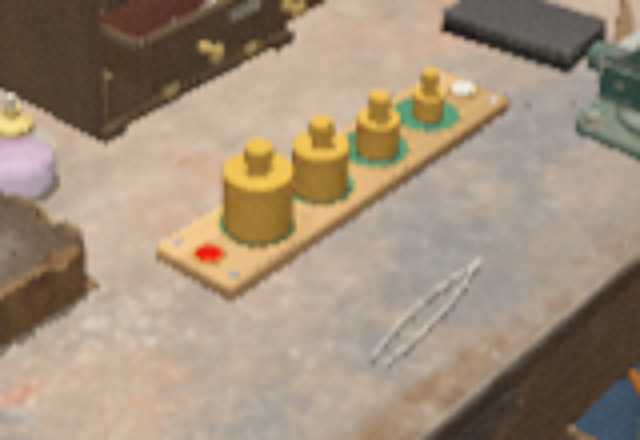

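Both views show all four weights upright and centred on their pads, from (355,195) at the red tag down to (538,183) at the white tag. The scale, the tweezers and the lamp haven't moved, so I'm handing the job in.

```bash
python3 -c "
from rig import order
print(order.sign_off())"
```

```text
the job is handed in; nothing more can be done
None
```

The four weights stand upright on their pads in order of size, largest by the red tag to smallest by the white tag, with the pocket scale, tweezers and spirit lamp untouched; I handed the job in at about 27 s of the 104 s allowed.

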